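# Rack the washed plates in their serving order

## Task

The washed plates stand on edge in the steel draining rack, lined up from left to right in the order they will be carried out to the table. Move them one at a time straight across into the wooden plate rack, one to a slot, in the same order from left to right, each standing on edge fully down in its slot and let go. Never lay or drop a plate on the worktop, do not put one in a place that belongs to another, and leave the milk jug, the cup and the shaker behind the racks as they are.

Things in the scene. Friction and masses are not known exactly. Their poses are not given: they have to be found in the camera images.
- plate_110: white stoneware plate, 110 mm across (the four are 110, 120, 130, 140), 8 mm thick, 160 g, standing on edge in the draining rack, its faces square to the rack's y axis. Origin: its centre; y axis: the plate's axis. Pinch it from above across its thickness at the top of the rim, 55 mm above the origin. Seated in a slot of either rack, its origin is 80 mm above the worktop
- plate_120: white stoneware plate, 120 mm across (the four are 110, 120, 130, 140), 8 mm thick, 200 g, standing on edge in the draining rack, its faces square to the rack's y axis. Origin: its centre; y axis: the plate's axis. Pinch it from above across its thickness at the top of the rim, 60 mm above the origin. Seated in a slot of either rack, its origin is 86 mm above the worktop
- plate_130: white stoneware plate, 130 mm across (the four are 110, 120, 130, 140), 8 mm thick, 240 g, standing on edge in the draining rack, its faces square to the rack's y axis. Origin: its centre; y axis: the plate's axis. Pinch it from above across its thickness at the top of the rim, 65 mm above the origin. Seated in a slot of either rack, its origin is 91 mm above the worktop
- plate_140: white stoneware plate, 140 mm across (the four are 110, 120, 130, 140), 8 mm thick, 280 g, standing on edge in the draining rack, its faces square to the rack's y axis. Origin: its centre; y axis: the plate's axis. Pinch it from above across its thickness at the top of the rim, 70 mm above the origin. Seated in a slot of either rack, its origin is 97 mm above the worktop
- draining_rack: fixed steel wire rack in a drip tray 144 x 284 mm (x, y), holding the plates at the start, sizes in any order. Origin: centre of underside, on the worktop; z up, +y to the robot's left, turned at most 0.2 rad. Four slots at x = 0, y = +99, +33, -33, -99 mm (left to right), as in the plate rack. 58 mm between neighbouring plates' faces: do not open the fingers fully there
- plate_rack: fixed wooden rack 128 x 272 mm (x, y), empty, left or right of the other. Origin, axes, turn as draining_rack. Slots at x = 0, y = +99, +33, -33, -99 mm (left to right): a plate stands square to y on two round rails along y (12 mm thick, at x = +/-32 mm, tops 34 mm above the worktop) between upright dowels leaving a 24 mm gap, 90 mm high; it may lean a little
- milk_jug: small white milk jug, 67x103x85 mm, loose, behind the racks; bystander, leave alone. Origin: centre of its underside
- espresso_cup: white espresso cup, 59x88x55 mm, loose, behind the racks (the one nearest to the milk jug); bystander, leave alone. Origin: on its underside
- cocoa_shaker: small clear shaker with a grey top, 44x44x90 mm, loose, close behind the racks (others like it stand farther back); bystander, leave alone. Origin: centre of its underside
Things that resemble listed ones, but are neither listed nor needed, are in the scene too. What is shaped like the plate_110 but purple is not meant.

How it is judged:
By the outcome, as a careful person would: the job done as asked, in the order asked, and still so for the second after the job is handed in, with the robot touching nothing.
It also fails if it takes over 109 s, if anything falls off the work surface, if the arm or the gripper's body presses on something with over 40 N, if the wrist force passes 120 N, or if a joint passes its speed limit or range.

## Robot

A 6-joint arm with a two-finger parallel gripper is mounted at the origin on a cart in front of the work surface, level with it; the furniture and walls round the work are solid. World frame = base frame: x ahead of the robot, y to its left, z up, the work surface at z = 0. Lengths are in mm, angles in rad, forces in N, time in s.
With the tool pointing down it reaches from about 350 to 850 mm from the base axis. Payload 8.1 kg.
Tool frame: the origin (TCP) lies at the very end of the fingers, on their centre line; the grasp point (between the pads) lies 19 mm behind it; z points along the fingers, y is the line along which they close (so a half turn about z gives the same grasp; the last joint's range is limited). The gripper opens to 85 mm and grips with 20 to 120 N. Pads are 22 mm wide; open, the fingers measure 114 mm over their backs; the gripper's body (76 mm by 85 mm) begins 54 mm behind the grasp point. The pads swing forward as they close: fully open they stand 13 mm farther back than shut.
Start: joints at [1.047, 0.13, 1.488, -0, 1.523, -0.085], TCP at [254.892, 543.172, 231.292] pointing down, gripper open.
Joint ranges: [-2.96, 2.96], [-0.89, 2.26], [0.02, 2.5], [-1.34, 4.48], [0, 2.73], [-2.66, 2.66]. Speed limits (rad/s): [2.39, 2.39, 2.79, 3.14, 3.14, 3.14].

## Interface

Orientations are given as a unit quaternion [x, y, z, w].
In Python, from workcell import r gives the robot as it stands.
- The arm moves only by the tool apply_moves, never from a script. Its arguments are lists of equal length, an entry for each row: "gripper": the finger opening in cm, from 0 to 8.54; "linear": the shift along the tool's x, y, z in normalised numbers (1 is 80 cm), a list of three; "spin": the turn about the tool's z in a scale on which 1.0 is 180 degrees. In form: {"gripper": [gripper, ...], "linear": [[tx, ty, tz], ...], "spin": [spin, ...]}. A call has 1 to 20 rows; each row is the pose to reach, as a shift and turn from the pose commanded when the call began, along the tool's axes at that moment; what a row does not reach only later rows make up. A row lasts 1/10 s, in which the tool goes at most 50 mm and 8.59 degrees, less where a joint would pass 70% of its speed; a pose out of reach is approached as far as the arm can. A call with a gripper value outside its range is refused whole. The fingers move at their own pace and stop on an object; the grip force is fixed at half the most. Time passes only in rows, so rows that repeat a pose let the fingers close. It gives the time, the measured TCP pose, the force, the opening and the grip force at its end, in the units of the state.
- r.get_obs(): the state, without advancing time (a new reading comes with each control period).
- r.get_image(name): name is "scene" or "top" or "wrist"; returns (picture, depth): 384x512x3 uint8, blue, green, red; 384x512 float32, mm along the optical axis (not along the pixel's ray), 0 where there is no reading.
- r.calibration(name): a dict with "K" (3x3 intrinsics, pixels), "k1" (the pictures are not rectified: a ray, as slopes to the right and down, at radius r is drawn at 1 + k1 r^2 times it, then the intrinsics apply), "R" (3x3) and "t" (3): a world point X has camera coordinates R X + t. Camera axes: x right, y down, z forward; pixel columns grow to the right and rows downward; lengths in mm; the calibration is good to about 2 mm. A picture is of the moment at which its call begins: read the wrist's pose just before it. calibration takes no time and is no camera call; for the wrist camera it gives the pose at the moment of the call.
- r.hand_in(): hands the job in; it is judged then, once.
The state is a dict: "t": time; "joint_pos": joint angles; "joint_vel": joint speeds; "joint_torque": joint torques, N m; "ee_pos": TCP position; "ee_rot": TCP orientation; "wrist_force": force on the tool from outside, world axes, zero at the start; "ft_torque": the same for the moment, N m; "grip_width": finger opening in mm; "gripper_force": force on a finger pad.
Only numpy, scipy, OpenCV 4.12 (cv2) and the standard library are available. Lean on these libraries where they do the work, as an engineer would, in place of code of your own. Each camera call takes 0.05 s, during which the arm holds its last target. There are 200 camera calls.

## Working session

There is one attempt and no reset: what is moved stays moved. The work goes in short steps, Python scripts to look and compute and a tool call to move; the robot and the scene stay as the last step left them, time stands still between calls to the robot, and variables do not carry over. Pictures are saved under pics/ and viewed, at most 14 in all, crops included, and the job is handed in when it is done.

Besides the shell and the picture viewer there is one more tool, called after "Emit:" as name([rows], argument=value, ...), one row to a line, values as JSON. apply_moves: Moves the arm, as the interface text tells. Its arguments: {"type":"object","properties":{"gripper":{"type":"array"},"linear":{"type":"array"},"spin":{"type":"array"}},"required":["gripper","linear","spin"]}

```bash
mkdir -p pics
cat > h.py <<'E'
import numpy as np, cv2
from workcell import r
def save(n,f):
    im,d=r.get_image(n); c=r.calibration(n); cv2.imwrite(f'pics/{f}.png',im); np.savez(f'pics/{f}.npz',im=im,d=d,**{k:np.array(v) for k,v in c.items()}); return im,d,c
def cloud(d,c):
    K=np.array(c['K']);v,u=np.mgrid[:d.shape[0],:d.shape[1]]
    p=np.stack([u,v],-1).reshape(-1,1,2).astype(float)
    s=cv2.undistortPoints(p,K,np.array([float(c['k1']),0,0,0])).reshape(-1,2)
    z=d.reshape(-1,1); X=np.hstack([s*z,z]); 
    return ((X-np.array(c['t']))@np.array(c['R'])).reshape(*d.shape,3)
E
python3 - <<'E'
from h import *
o=r.get_obs();print(o)
for n in('scene','top'):
    im,d,c=save(n,n+'0');print(n,c)
E
```

```text
{'t': 0.0, 'joint_pos': array([ 1.04660459e+00,  1.31174682e-01,  1.48930072e+00, -1.01475102e-05,
        1.52298843e+00, -8.53799380e-02]), 'joint_vel': array([ 0.00087801, -0.00078703,  0.00078796, -0.00069796,  0.00061077,
        0.00140625]), 'joint_torque': array([-1.07483993e-03, -5.69400108e+01, -5.00553703e+01, -2.17443526e-04,
        1.50640908e-02,  5.03175272e-05]), 'ee_pos': array([254.61129266, 542.68398412, 230.22458322]), 'ee_rot': array([ 2.17649467e-01,  9.76026554e-01, -8.93989361e-04, -2.75925616e-04]), 'wrist_force': array([ 0.26719365, -0.09918119,  0.54526965]), 'ft_torque': array([-0.03569276,  0.02988914, -0.0524558 ]), 'gripper_force': 0.0, 'grip_width': 85.17144234251873}
scene {'K': array([[495.34181699,   0.        , 253.52287707],
       [  0.        , 495.34181699, 190.05228382],
       [  0.        ,   0.        ,   1.        ]]), 'k1': -0.1365827413726091, 'R': array([[ 0.41523223, -0.90963618, -0.0120089 ],
       [-0.75102723, -0.33532111, -0.56878629],
       [ 0.51336175,  0.24519741, -0.82239768]]), 't': array([-112.34342348,  543.19528298, 1364.63204874])}
top {'K': array([[453.31561018,   0.        , 250.20704376],
       [  0.        , 453.31561018, 197.13547984],
       [  0.        ,   0.        ,   1.        ]]), 'k1': 0.017306664132557374, 'R': array([[-0.00269199, -0.99995924, -0.00861771],
       [-0.99736431,  0.00330965, -0.07248085],
       [ 0.07250641,  0.00839988, -0.99733257]]), 't': array([ 163.0912365 ,  568.26733406, 1514.95241961])}
```

View pics/scene0.png

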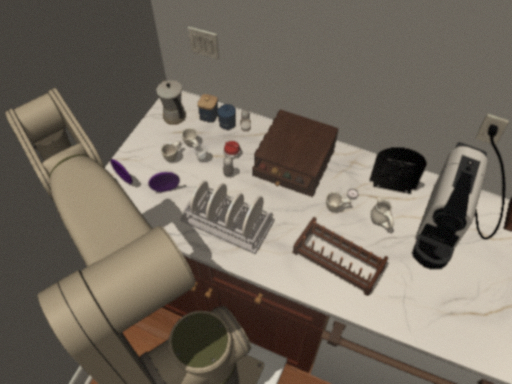

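View pics/top0.png

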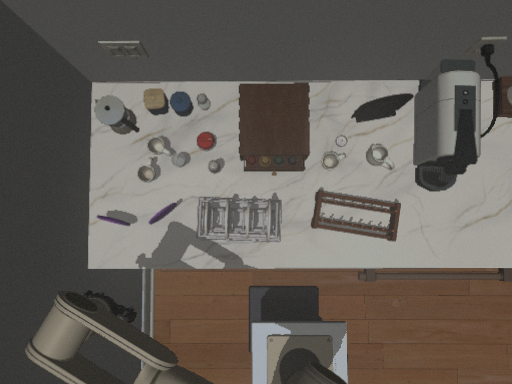

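The scene view shows four plates in the steel rack (about 205–262, 185–245) and the empty wooden rack (295–387, 220–290). In the top view the steel rack is centred near (240,220) and the wooden one near (356,216). Next I take rough poses from depth.

Run:
```python
from h import *
for n in('top0','scene0'):
    c=np.load(f'pics/{n}.npz');im=c['im'];P=cloud(c['d'],c);hsv=cv2.cvtColor(im,cv2.COLOR_BGR2HSV)
    # table check
    wood=(hsv[...,1]>70)&(hsv[...,2]<120)&(P[...,2]>8)&(P[...,2]<120)&(P[...,0]<620)&(P[...,0]>350)&(P[...,1]<-50)&(P[...,1]>-500)
    w=P[wood];print(n,'wood',len(w),w.min(0),w.max(0),np.round(cv2.minAreaRect(w[:,:2].astype(np.float32)),2) if 0 else cv2.minAreaRect(w[:,:2].astype(np.float32)))
    m=(P[...,2]>12)&(P[...,0]<590)&(P[...,0]>380)&(P[...,1]>0)&(P[...,1]<360)&(c['d']>0)
    w=P[m];print('steel',len(w),cv2.minAreaRect(w[:,:2].astype(np.float32)))
    m=(P[...,2]>95)&(P[...,0]<590)&(P[...,0]>380)&(P[...,1]>-20)&(P[...,1]<360)&(c['d']>0)
    k,l=cv2.connectedComponents(m.astype(np.uint8))
    for i in range(1,k):
        q=P[l==i]; 
        if len(q)>4: print(len(q),np.round(q.mean(0)),np.round(q.min(0)),np.round(q.max(0)))
    for lo,hi in((-50,50),): 
        m=(abs(P[...,2])<25)&(P[...,0]<700)&(P[...,0]>380)&(abs(P[...,1])<40);print('table z',np.median(P[m][:,2]))
```

```text
top0 wood 855 [ 427.30038831 -329.41908154   10.20296925] [585.39084843 -50.6534215   97.02459749] ((506.2395324707031, -188.11886596679688), (272.5766296386719, 120.44497680664062), 81.00261688232422)
steel 1817 ((492.5193786621094, 201.0484619140625), (283.2936706542969, 143.57752990722656), 87.67362213134766)
125 [494. 234. 140.] [429. 228.  95.] [557. 240. 160.]
152 [488. 104. 146.] [419.  97.  96.] [556. 110. 171.]
96 [496. 299. 123.] [445. 294.  97.] [548. 305. 139.]
108 [489. 169. 131.] [435. 164.  99.] [547. 174. 150.]
table z -0.4217055809136453
scene0 wood 1852 [ 422.52920711 -491.08881886    8.04965194] [619.71521323 -50.40309473  95.13926997] ((512.67626953125, -272.57879638671875), (186.2779083251953, 449.67474365234375), 5.111359596252441)
steel 2543 ((487.4110412597656, 180.61073303222656), (328.9001159667969, 158.47389221191406), 87.16233825683594)
154 [493. 299. 118.] [445. 291.  95.] [548. 308. 143.]
252 [490. 233. 128.] [432. 226.  95.] [558. 243. 160.]
187 [487. 167. 123.] [434. 161.  95.] [551. 175. 150.]
274 [484. 101. 134.] [420.  95.  95.] [557. 109. 173.]
table z 1.8620694525439068
```

```bash
cat >> h.py <<'E'
from scipy.spatial.transform import Rotation as Ro
def go(x,y,z,yaw):
    "shift in tool axes (cm) and spin so that the tool points down with tool y along the rack y axis turned by yaw"
    o=r.get_obs(); R=Ro.from_quat(o['ee_rot']).as_matrix()
    s=R.T@(np.array([x,y,z])-o['ee_pos'])/10
    a=np.arctan2(R[1,1],R[0,1]); d=(yaw+np.pi/2-a+np.pi/2)%np.pi-np.pi/2
    print('shift',np.round(s,2),'spin',round(-d,3),'j',np.round(o['joint_pos'],2),'pos',np.round(o['ee_pos'],1),'t',round(o['t'],2),'g',round(o['grip_width'],1))
E
python3 - <<'E'
from h import *
c=r.calibration('wrist');R=Ro.from_quat(r.get_obs()['ee_rot']).as_matrix()
cc=-np.array(c['R']).T@c['t'];print('cam in tool',R.T@(cc-r.get_obs()['ee_pos']),'optical axis in tool',R.T@np.array(c['R'])[2],c['K'],c['k1'])
go(460,150,330,-0.04)
go(420,-188,330,-0.157)
E
```

```text
cam in tool [  66.47148021   -0.40184367 -141.24009383] optical axis in tool [-2.65552905e-01 -3.60461468e-05  9.64096288e-01] [[324.16848036   0.         254.61877461]
 [  0.         324.16848036 189.86124087]
 [  0.           0.           1.        ]] -0.09340487235254803
shift [-35.27 -26.85  -9.93] spin -0.399 j [ 1.05  0.13  1.49  0.    1.52 -0.09] pos [254.6 542.7 230.3] t 0.1 g 85.4
shift [-46.01 -59.14  -9.88] spin -0.282 j [ 1.05  0.13  1.49  0.    1.52 -0.09] pos [254.6 542.7 230.3] t 0.1 g 85.4
```

The rows are not in the units I measure in: shifts go in shares of 80 cm and turns go in shares of 180 degrees. I convert before sending: -33 cm is -0.4125, -22.4 cm is -0.28, -0.4 rad is -0.1273.

Emit:
apply_moves([
  [-0.4125,-0.28,-0.125],
  [-0.4125,-0.28,-0.125],
  [-0.4125,-0.28,-0.125],
  [-0.4125,-0.28,-0.125],
  [-0.4125,-0.28,-0.125],
  [-0.4125,-0.28,-0.125],
  [-0.4125,-0.28,-0.125],
  [-0.4125,-0.28,-0.125],
  [-0.4125,-0.28,-0.125],
  [-0.4125,-0.28,-0.125],
  [-0.4125,-0.28,-0.125],
  [-0.4125,-0.28,-0.125],
], gripper=[4,4,4,4,4,4,4,4,4,4,4,4], spin=[-0.1273,-0.1273,-0.1273,-0.1273,-0.1273,-0.1273,-0.1273,-0.1273,-0.1273,-0.1273,-0.1273,-0.1273])

```text
t: 1.3
ee_pos: [457.6, 201.4, 330.5]
ee_rot: [0.019, 1.0, 0.0, -0.001]
wrist_force: [-0.5, -0.2, -0.6]
grip_width: 40.3
gripper_force: 0.0
```

Run:
```python
from h import *
save('wrist','w1'); go(440,-188,330,-0.157)
```

```text
shift [  0.32 -38.98   0.06] spin 0.12 j [ 0.31 -0.16  1.6   0.    1.71 -1.22] pos [457.6 201.4 330.6] t 1.35 g 40.3
```

View pics/w1.png

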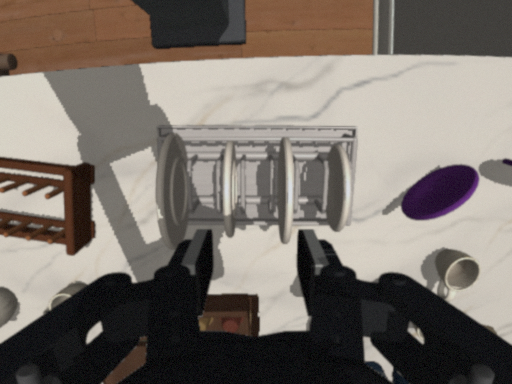

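The wrist view shows the plates, edge-on, at columns 172, 228, 287 and 343, rows 135–243. Image right is world +y. The wooden rack is at the left edge. I move over it next.

Scaled: -39 cm is -0.4875, 0.3 cm is 0.0038, 0.12 rad is 0.0382.

Emit:
apply_moves([
  [0.0038,-0.4875,0],
  [0.0038,-0.4875,0],
  [0.0038,-0.4875,0],
  [0.0038,-0.4875,0],
  [0.0038,-0.4875,0],
  [0.0038,-0.4875,0],
  [0.0038,-0.4875,0],
  [0.0038,-0.4875,0],
  [0.0038,-0.4875,0],
  [0.0038,-0.4875,0],
], gripper=[4,4,4,4,4,4,4,4,4,4], spin=[0.0382,0.0382,0.0382,0.0382,0.0382,0.0382,0.0382,0.0382,0.0382,0.0382])

```text
t: 2.35
ee_pos: [440.3, -189.1, 330.7]
ee_rot: [0.08, 0.997, 0.0, -0.0]
wrist_force: [0.2, 0.9, -0.3]
grip_width: 40.0
gripper_force: 0.0
```

Run:
```python
from h import *
print(r.get_obs()['joint_vel'].round(3))
save('wrist','w2')
c=np.load('pics/w1.npz');P=cloud(c['d'],c)
B=(P[...,0]<590)&(P[...,0]>390)&(P[...,1]>20)&(P[...,1]<360)&(c['d']>0)
k,l=cv2.connectedComponents((B&(P[...,2]>100)&(P[...,2]<200)).astype(np.uint8))
for i in range(1,k):
    q=P[l==i]
    if len(q)<30: continue
    t=q[q[:,2]>q[:,2].max()-15]; vx=cv2.fitLine(t[:,:2].astype(np.float32),cv2.DIST_HUBER,0,.01,.01).ravel()
    print('plate n',len(q),'top z',np.percentile(q[:,2],[97,100]).round(1),'top x,y',t.mean(0).round(1),'yrange',t[:,1].min().round(1),t[:,1].max().round(1),'xrange',q[:,0].min().round(1),q[:,0].max().round(1),'face dir deg',np.degrees(np.arctan2(vx[1],vx[0])).round(1))
for n in('w1','w2'):
    c=np.load(f'pics/{n}.npz');P=cloud(c['d'],c)
    m=(abs(P[...,2])<15)&(c['d']>0)&(P[...,0]<600)&(P[...,0]>300);print('table z',np.median(P[m][:,2]).round(2))
im=c['im'];hsv=cv2.cvtColor(im,cv2.COLOR_BGR2HSV)
B=(P[...,0]<610)&(P[...,0]>400)&(P[...,1]>-345)&(P[...,1]<-30)&(c['d']>0)
for lo in(6,60):
    m=(B&(P[...,2]>lo)&(P[...,2]<120)).astype(np.uint8)
    k,l,s,_=cv2.connectedComponentsWithStats(m)
    for i in range(1,k):
        if s[i,4]<60: continue
        q=P[l==i]; print('wood',lo,s[i,4],q.min(0).round(),q.max(0).round(),cv2.minAreaRect(q[:,:2].astype(np.float32)))
```

```text
[ 0.037 -0.016  0.008  0.004  0.006  0.006]
plate n 2259 top z [164.8 166.4] top x,y [488.9 104.9 159.7] yrange 98.3 109.2 xrange 422.8 555.3 face dir deg -1.6
plate n 992 top z [154.8 155.9] top x,y [493.  234.9 149.7] yrange 230.1 240.7 xrange 433.6 557.2 face dir deg -2.7
plate n 960 top z [144.1 145.5] top x,y [491.  169.7 139.4] yrange 163.8 174.3 xrange 435.9 548.1 face dir deg -2.4
plate n 836 top z [133.3 134.7] top x,y [496.  300.  128.2] yrange 295.3 306.1 xrange 449.7 547.8 face dir deg -2.6
table z -1.13
table z -1.09
wood 6 10248 [ 424. -331.    6.] [590. -45.  91.] ((507.19476318359375, -187.79771423339844), (272.38946533203125, 126.76693725585938), 80.92030334472656)
wood 60 988 [ 424. -331.   60.] [ 550. -291.   90.] ((488.0098571777344, -308.9931945800781), (25.30244255065918, 126.43840789794922), 80.55438232421875)
wood 60 986 [466. -84.  60.] [590. -45.  90.] ((527.1424560546875, -66.54393005371094), (25.32556915283203, 125.63288879394531), 80.80966186523438)
wood 60 66 [ 458. -268.   62.] [ 466. -261.   90.] ((462.33367919921875, -264.2888488769531), (7.0285315513
[... 718 characters left out ...]
300781, -100.84478759765625), (6.583011627197266, 7.6500725746154785), 0.8258019685745239)
wood 60 71 [ 527. -244.   61.] [ 534. -238.   90.] ((530.3488159179688, -241.2509307861328), (7.027843952178955, 6.590713977813721), 17.61223793029785)
wood 60 73 [ 532. -214.   61.] [ 539. -206.   89.] ((535.5482177734375, -209.48329162597656), (7.865298748016357, 6.524581432342529), 62.692466735839844)
wood 60 73 [ 538. -180.   60.] [ 545. -173.   90.] ((541.0098266601562, -176.4314727783203), (7.480291843414307, 6.84418249130249), 73.57022094726562)
wood 60 76 [ 548. -115.   60.] [ 555. -108.   90.] ((551.6610717773438, -111.28108978271484), (6.545540809631348, 6.550398826599121), 72.40394592285156)
```

View pics/w2.png

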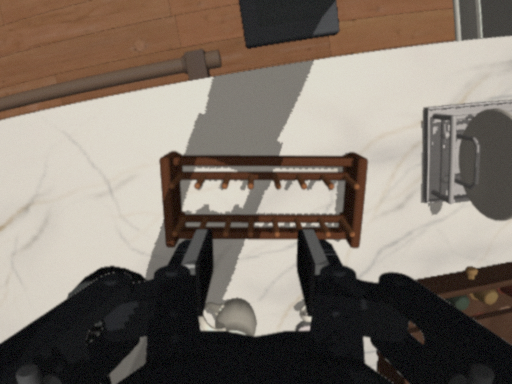

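The view shows the wooden rack with its 128 mm ends at columns 165 and 360, and dowels in two rows near rows 183 and 228. The measurements agree with the given sizes:

- Plate rack centre is (507, -188), yaw -0.158.
- The plates from left to right are 110, 130, 120 and 140, with tops at 135, 156, 146 and 167 mm.

I start with the rightmost plate, so nothing is ever carried over another plate.

Run:
```python
from h import *
go(489,103.8,200,-0.042)
```

```text
shift [-0.2  29.6  13.12] spin -0.116 j [-0.51 -0.22  1.65  0.    1.71 -1.92] pos [ 440.5 -188.3  330.9] t 2.4 g 40.0
```

Scaled: 29.6 cm is 0.37, 13.1 cm is 0.1638, -0.116 rad is -0.0369.

Emit:
apply_moves([
  [-0.0025,0.37,0.125],
  [-0.0025,0.37,0.125],
  [-0.0025,0.37,0.125],
  [-0.0025,0.37,0.125],
  [-0.0025,0.37,0.125],
  [-0.0025,0.37,0.125],
  [-0.0025,0.37,0.1638],
  [-0.0025,0.37,0.1638],
  [-0.0025,0.37,0.1638],
  [-0.0025,0.37,0.1638],
], gripper=[4,4,4,4,4,4,4,4,4,4], spin=[-0.0369,-0.0369,-0.0369,-0.0369,-0.0369,-0.0369,-0.0369,-0.0369,-0.0369,-0.0369])

```text
t: 3.4
ee_pos: [489.7, 102.6, 202.2]
ee_rot: [0.021, 1.0, 0.0, 0.001]
wrist_force: [0.4, -0.4, -0.6]
grip_width: 39.7
gripper_force: 0.0
```

Run:
```python
from h import *
im,d,c=save('wrist','w3')
go(489,103.8,141,-0.042)
```

```text
shift [0.13 0.15 6.14] spin -0.001 j [ 0.1  -0.13  1.8  -0.    1.47 -1.42] pos [490.1 102.2 202.5] t 3.45 g 40.1
```

View pics/w3.png

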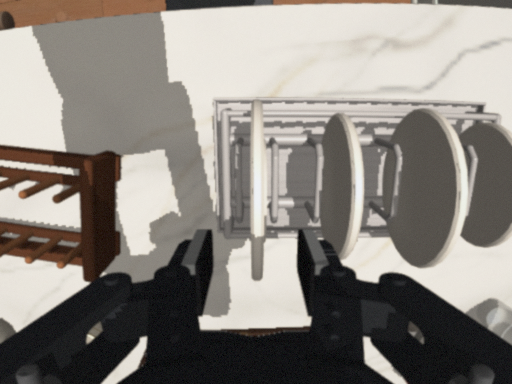

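The 140 plate is edge-on at column 257, centred between the finger pads (212 and 298). I descend, close and lift.

Scaled: 6.1 cm is 0.0763, 5.1 cm is 0.0638.

Emit:
apply_moves([
  [0.0013,0.0013,0.0375],
  [0.0013,0.0013,0.0625],
  [0.0013,0.0013,0.0763],
  [0.0013,0.0013,0.0763],
  [0.0013,0.0013,0.0763],
  [0.0013,0.0013,0.0763],
  [0.0013,0.0013,0.0763],
  [0.0013,0.0013,0.0763],
  [0.0013,0.0013,0.0763],
  [0.0013,0.0013,0.0763],
  [0.0013,0.0013,0.0638],
  [0.0013,0.0013,0.0375],
  [0.0013,0.0013,0],
  [0.0013,0.0013,-0.0375],
  [0.0013,0.0013,-0.0375],
  [0.0013,0.0013,-0.0375],
], gripper=[4,4,4,4,4,0,0,0,0,0,0,0,0,0,0,0], spin=[0,0,0,0,0,0,0,0,0,0,0,0,0,0,0,0])

```text
t: 5.05
ee_pos: [488.3, 103.7, 230.5]
ee_rot: [0.021, 1.0, 0.0, 0.0]
wrist_force: [0.3, -0.0, -3.0]
grip_width: 6.7
gripper_force: 58.8
```

Run:
```python
from h import *
im,d,c=save('wrist','w4')
o=r.get_obs();print(o['gripper_force'],o['wrist_force'])
go(491.4,-285.6,233,-0.158)
```

```text
58.83423864841461 [ 0.12707983  0.79795539 -3.80421638]
shift [ -2.05 -38.87  -0.39] spin 0.115 j [ 0.11 -0.14  1.77  0.    1.52 -1.42] pos [487.5 103.6 229.1] t 5.1 g 6.9
```

View pics/w4.png

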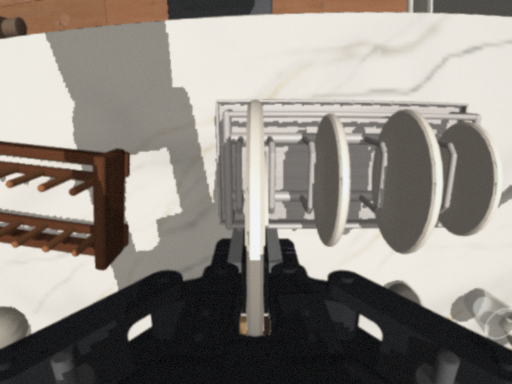

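The 140 plate is held edge-on at column 256, hanging straight and clear of its neighbours. I carry it across at this height.

Scaled: -38.9 cm is -0.4863, -37.5 cm is -0.4688, 0.115 rad is 0.0366.

Emit:
apply_moves([
  [-0.0025,-0.0375,0],
  [-0.005,-0.0875,0],
  [-0.0075,-0.1375,0],
  [-0.01,-0.1875,0],
  [-0.0125,-0.2375,0],
  [-0.015,-0.2875,0],
  [-0.0175,-0.3375,0],
  [-0.02,-0.3875,0],
  [-0.0225,-0.4375,0],
  [-0.025,-0.4688,0],
  [-0.025,-0.4863,0],
  [-0.025,-0.4863,0],
  [-0.025,-0.4863,0],
  [-0.025,-0.4863,0],
], gripper=[0,0,0,0,0,0,0,0,0,0,0,0,0,0], spin=[0.0366,0.0366,0.0366,0.0366,0.0366,0.0366,0.0366,0.0366,0.0366,0.0366,0.0366,0.0366,0.0366,0.0366])

```text
t: 6.5
ee_pos: [491.5, -284.5, 229.8]
ee_rot: [0.078, 0.997, 0.0, -0.0]
wrist_force: [-0.1, 0.4, -3.4]
grip_width: 6.9
gripper_force: 59.4
```

Run:
```python
from h import *
im,d,c=save('wrist','w5')
go(491.4,-285.6,141,-0.158)
```

```text
shift [ 0.   -0.12  8.91] spin 0.002 j [-0.62  0.05  1.58  0.    1.52 -2.03] pos [ 491.6 -284.5  230.1] t 6.55 g 6.7
```

View pics/w5.png

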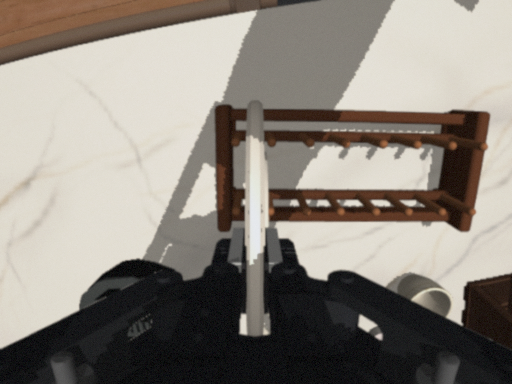

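The plate is above the rightmost slot, between the end board (column 225) and the first dowel (272). I lower it.

Emit:
apply_moves([
  [0,-0.0013,0.0375],
  [0,-0.0013,0.075],
  [0,-0.0013,0.1],
  [0,-0.0013,0.1113],
  [0,-0.0013,0.1113],
  [0,-0.0013,0.1113],
], gripper=[0,0,0,0,0,0], spin=[0,0,0,0,0,0])

```text
t: 7.15
ee_pos: [491.9, -286.5, 142.2]
ee_rot: [0.078, 0.997, -0.0, 0.001]
wrist_force: [0.8, 0.3, -2.3]
grip_width: 7.3
gripper_force: 59.4
```

Scaled: 0.2 cm is 0.0025.

Emit:
apply_moves([
  [0,0,0.0025],
  [0,0,0.0025],
  [0,0,0.0025],
], gripper=[0,0,0], spin=[0,0,0])

```text
t: 7.45
ee_pos: [492.3, -287.1, 141.8]
ee_rot: [0.079, 0.997, -0.001, 0.001]
wrist_force: [-4.2, 2.8, 10.0]
grip_width: 6.5
gripper_force: 61.3
```

Scaled: -9 cm is -0.1125, -5 cm is -0.0625.

Emit:
apply_moves([
  [0,0,0],
  [0,0,0],
  [0,0,0],
  [0,0,0],
  [0,0,-0.025],
  [0,0,-0.0625],
  [0,0,-0.1125],
  [0,0,-0.1125],
  [0,0,-0.1125],
], gripper=[1.5,3,3,3,3,3,3,3,3], spin=[0,0,0,0,0,0,0,0,0])

```text
t: 8.35
ee_pos: [492.1, -287.4, 230.8]
ee_rot: [0.079, 0.997, -0.001, 0.001]
wrist_force: [0.2, -0.1, -0.1]
grip_width: 29.8
gripper_force: 0.0
```

```bash
cat >> h.py <<'E'
def seen(f,x,y,yaw,R=85):
    "tops seen by the wrist camera near (x,y)"
    im,d,c=save('wrist',f);P=cloud(d,c);m=(abs(P[...,0]-x)<R)&(abs(P[...,1]-y)<24)&(P[...,2]>98)&(P[...,2]<175)&(d>0);q=P[m]
    if len(q)<20: print('none',len(q));return
    v=np.array([-np.sin(yaw),np.cos(yaw)]);s=(q[:,:2]-[x,y])@v
    print('n',len(q),'top',np.percentile(q[:,2],99).round(1),'mid x',((q[:,0].min()+q[:,0].max())/2).round(1))
    for lo in range(100,170,15):
        k=(q[:,2]>lo)&(q[:,2]<lo+15)
        if k.sum()>5: print(' z',lo,'offset along rack y',np.percentile(s[k],[2,50,98]).round(1))
E
python3 - <<'E'
from h import *
seen('w6',491.4,-285.6,-0.158)
go(492,169,205,-0.042)
E
```

```text
n 2639 top 163.7 mid x 487.7
 z 100 offset along rack y [-8.7 -2.4  0.8]
 z 115 offset along rack y [-10.4  -3.1  -0. ]
 z 130 offset along rack y [-11.4  -3.9  -0.8]
 z 145 offset along rack y [-12.4  -7.7  -4.4]
 z 160 offset along rack y [-12.7  -8.9  -5. ]
shift [ 7.1  45.03  2.41] spin -0.116 j [-0.62  0.05  1.58  0.    1.51 -2.03] pos [ 491.4 -286.9  229.1] t 8.4 g 29.8
```

View pics/w6.png

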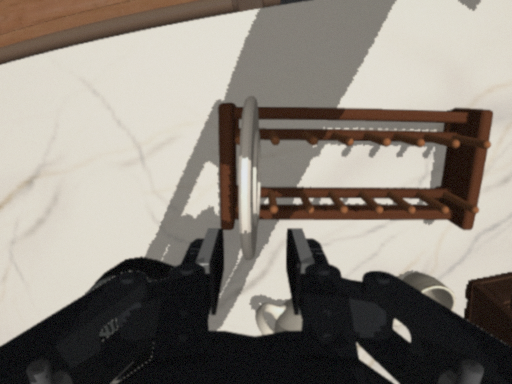

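The 140 plate stands in the rightmost slot with a slight lean towards the end board (columns 245–258). I fetch the 120 next.

Scaled: 45 cm is 0.5625, 7.1 cm is 0.0888, -0.116 rad is -0.0369.

Emit:
apply_moves([
  [0.0888,0.5625,0.03],
  [0.0888,0.5625,0.03],
  [0.0888,0.5625,0.03],
  [0.0888,0.5625,0.03],
  [0.0888,0.5625,0.03],
  [0.0888,0.5625,0.03],
  [0.0888,0.5625,0.03],
  [0.0888,0.5625,0.03],
  [0.0888,0.5625,0.03],
  [0.0888,0.5625,0.03],
  [0.0888,0.5625,0.03],
  [0.0888,0.5625,0.03],
  [0.0888,0.5625,0.03],
], gripper=[4,4,4,4,4,4,4,4,4,4,4,4,4], spin=[-0.0369,-0.0369,-0.0369,-0.0369,-0.0369,-0.0369,-0.0369,-0.0369,-0.0369,-0.0369,-0.0369,-0.0369,-0.0369])

```text
t: 9.7
ee_pos: [491.9, 167.2, 204.8]
ee_rot: [0.022, 1.0, -0.0, -0.0]
wrist_force: [0.1, -0.4, 0.5]
grip_width: 39.9
gripper_force: 0.0
```

Run:
```python
from h import *
seen('w7',492,169,-0.042)
go(492,169,120,-0.042)
```

```text
n 1868 top 144.7 mid x 491.4
 z 100 offset along rack y [-3.6  2.6  6.7]
 z 115 offset along rack y [-3.6  1.9  6.6]
 z 130 offset along rack y [-3.6  0.4  3.8]
 z 145 offset along rack y [-1.5  1.   2.8]
shift [0.01 0.19 8.5 ] spin -0.002 j [ 0.23 -0.07  1.74 -0.    1.47 -1.3 ] pos [492.1 167.1 205. ] t 9.75 g 39.8
```

Grasp at TCP z 120, then lift 9.5 cm in all.

Scaled: 8.5 cm is 0.1063, 7.5 cm is 0.0938.

Emit:
apply_moves([
  [0,0.0025,0.05],
  [0,0.0025,0.0875],
  [0,0.0025,0.1063],
  [0,0.0025,0.1063],
  [0,0.0025,0.1063],
  [0,0.0025,0.1063],
  [0,0.0025,0.1063],
  [0,0.0025,0.1063],
  [0,0.0025,0.1063],
  [0,0.0025,0.1063],
  [0,0.0025,0.0938],
  [0,0.0025,0.0625],
  [0,0.0025,0.025],
  [0,0.0025,-0.0125],
  [0,0.0025,-0.0125],
  [0,0.0025,-0.0125],
], gripper=[4,4,4,4,4,0,0,0,0,0,0,0,0,0,0,0], spin=[0,0,0,0,0,0,0,0,0,0,0,0,0,0,0,0])

```text
t: 11.35
ee_pos: [492.3, 170.8, 216.0]
ee_rot: [0.021, 1.0, 0.0, 0.001]
wrist_force: [0.1, 0.3, -2.0]
grip_width: 6.9
gripper_force: 60.2
```

Run:
```python
from h import *
go(501.8,-220.4,215,-0.158)
```

```text
shift [ -2.57 -39.05   0.08] spin 0.116 j [ 0.24 -0.08  1.73  0.    1.49 -1.29] pos [492.3 170.8 216. ] t 11.35 g 6.9
```

Scaled: -39 cm is -0.4875, -2.6 cm is -0.0325, 0.116 rad is 0.0369.

Emit:
apply_moves([
  [-0.0025,-0.0375,0],
  [-0.005,-0.0875,0],
  [-0.0075,-0.1375,0],
  [-0.01,-0.1875,0],
  [-0.0125,-0.2375,0],
  [-0.0163,-0.2875,0],
  [-0.02,-0.3375,0],
  [-0.0238,-0.3875,0],
  [-0.0275,-0.4375,0],
  [-0.0325,-0.4688,0],
  [-0.0325,-0.4875,0],
  [-0.0325,-0.4875,0],
  [-0.0325,-0.4875,0],
  [-0.0325,-0.4875,0],
], gripper=[0,0,0,0,0,0,0,0,0,0,0,0,0,0], spin=[0.0369,0.0369,0.0369,0.0369,0.0369,0.0369,0.0369,0.0369,0.0369,0.0369,0.0369,0.0369,0.0369,0.0369])

```text
t: 12.75
ee_pos: [501.6, -218.7, 214.8]
ee_rot: [0.078, 0.997, 0.0, -0.0]
wrist_force: [0.3, -0.0, -2.3]
grip_width: 6.7
gripper_force: 60.1
```

Run:
```python
from h import *
save('wrist','w8')
go(501.8,-220.4,120,-0.158)
```

```text
shift [-0.03 -0.17  9.51] spin 0.002 j [-0.5  -0.    1.66  0.    1.49 -1.92] pos [ 501.8 -218.7  215.1] t 12.8 g 6.9
```

View pics/w8.png

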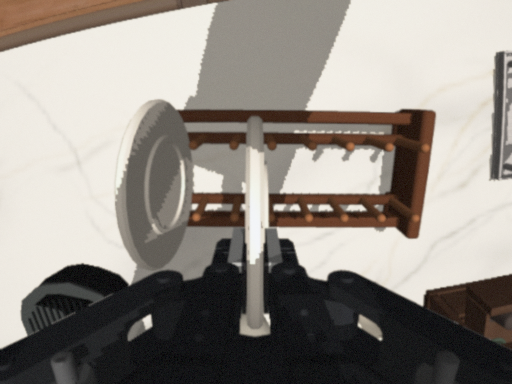

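The 120 plate (column 255) sits between the dowels at columns 234 and 272, the third slot. I lower it.

Scaled: 9.6 cm is 0.12, 9.5 cm is 0.1188.

Emit:
apply_moves([
  [0,-0.0025,0.0375],
  [0,-0.0025,0.075],
  [0,-0.0025,0.1],
  [0,-0.0025,0.115],
  [0,-0.0025,0.1175],
  [0,-0.0025,0.1188],
  [0,-0.0025,0.12],
  [0,-0.0025,0.12],
  [0,-0.0025,0.12],
], gripper=[0,0,0,0,0,0,0,0,0], spin=[0,0,0,0,0,0,0,0,0])

```text
t: 13.7
ee_pos: [502.3, -221.7, 121.9]
ee_rot: [0.078, 0.997, -0.0, 0.001]
wrist_force: [-4.8, 2.2, 9.7]
grip_width: 6.9
gripper_force: 62.4
```

Scaled: -9 cm is -0.1125, -5 cm is -0.0625.

Emit:
apply_moves([
  [0,0,0],
  [0,0,0],
  [0,0,0],
  [0,0,0],
  [0,0,-0.025],
  [0,0,-0.0625],
  [0,0,-0.1125],
  [0,0,-0.1125],
  [0,0,-0.1125],
], gripper=[1.5,3,3,3,3,3,3,3,3], spin=[0,0,0,0,0,0,0,0,0])

```text
t: 14.6
ee_pos: [502.3, -222.5, 210.8]
ee_rot: [0.079, 0.997, -0.001, 0.001]
wrist_force: [-0.1, -0.0, 0.3]
grip_width: 29.9
gripper_force: 0.0
```

Run:
```python
from h import *
seen('w9',501.8,-220.4,-0.158)
go(494.8,235.4,210,-0.042)
```

```text
n 1747 top 142.9 mid x 498.2
 z 100 offset along rack y [-5.6  1.   4.3]
 z 115 offset along rack y [-5.6 -0.6  4.1]
 z 130 offset along rack y [-5.4 -2.   2. ]
shift [ 7.84 45.07 -0.09] spin -0.116 j [-0.51  0.    1.66 -0.    1.48 -1.92] pos [ 501.4 -222.   209.1] t 14.65 g 30.1
```

The 120 is seated: its top reads 143, against 144.7 in the draining rack. I fetch the 130 next.

Scaled: 45.1 cm is 0.5638, 7.8 cm is 0.0975, -0.116 rad is -0.0369.

Emit:
apply_moves([
  [0.0975,0.5638,0],
  [0.0975,0.5638,0],
  [0.0975,0.5638,0],
  [0.0975,0.5638,0],
  [0.0975,0.5638,0],
  [0.0975,0.5638,0],
  [0.0975,0.5638,0],
  [0.0975,0.5638,0],
  [0.0975,0.5638,0],
  [0.0975,0.5638,0],
  [0.0975,0.5638,0],
  [0.0975,0.5638,0],
  [0.0975,0.5638,0],
], gripper=[4,4,4,4,4,4,4,4,4,4,4,4,4], spin=[-0.0369,-0.0369,-0.0369,-0.0369,-0.0369,-0.0369,-0.0369,-0.0369,-0.0369,-0.0369,-0.0369,-0.0369,-0.0369])

```text
t: 15.95
ee_pos: [495.2, 234.0, 208.6]
ee_rot: [0.022, 1.0, -0.0, -0.0]
wrist_force: [0.0, -0.0, -0.5]
grip_width: 40.2
gripper_force: 0.0
```

Run:
```python
from h import *
seen('w10',494.8,235.4,-0.042)
go(494.8,235.4,130,-0.042)
```

```text
n 2092 top 155.5 mid x 494.2
 z 100 offset along rack y [-3.9  1.3  5.9]
 z 115 offset along rack y [-3.8  4.7  6.2]
 z 130 offset along rack y [-3.9 -0.4  3.6]
 z 145 offset along rack y [-3.7  0.1  3.4]
shift [0.06 0.14 7.89] spin -0.002 j [ 0.35  0.    1.66 -0.    1.48 -1.18] pos [495.4 234.  208.9] t 16.0 g 40.0
```

Scaled: 7.9 cm is 0.0988, 7 cm is 0.0875.

Emit:
apply_moves([
  [0,0.0013,0.05],
  [0,0.0013,0.0875],
  [0,0.0013,0.0988],
  [0,0.0013,0.0988],
  [0,0.0013,0.0988],
  [0,0.0013,0.0988],
  [0,0.0013,0.0988],
  [0,0.0013,0.0988],
  [0,0.0013,0.0988],
  [0,0.0013,0.0988],
  [0,0.0013,0.0875],
  [0,0.0013,0.05],
  [0,0.0013,0.0125],
  [0,0.0013,-0.0188],
  [0,0.0013,-0.0188],
  [0,0.0013,-0.0188],
], gripper=[4,4,4,4,4,0,0,0,0,0,0,0,0,0,0,0], spin=[0,0,0,0,0,0,0,0,0,0,0,0,0,0,0,0])

```text
t: 17.6
ee_pos: [495.4, 236.7, 224.4]
ee_rot: [0.021, 1.0, 0.0, 0.0]
wrist_force: [0.6, 0.2, -3.0]
grip_width: 6.9
gripper_force: 59.7
```

Run:
```python
from h import *
go(512.3,-155.3,225,-0.158)
```

```text
shift [ -3.33 -39.1   -0.07] spin 0.116 j [ 0.35 -0.    1.64  0.    1.5  -1.18] pos [495.4 236.7 224.4] t 17.6 g 6.9
```

Scaled: -39.1 cm is -0.4888, -1.5 cm is -0.0188, 0.116 rad is 0.0369.

Emit:
apply_moves([
  [-0.0025,-0.0375,0],
  [-0.0063,-0.0875,0],
  [-0.01,-0.1375,0],
  [-0.0138,-0.1875,0],
  [-0.0188,-0.2375,0],
  [-0.0238,-0.2875,0],
  [-0.0288,-0.3375,0],
  [-0.0325,-0.3875,0],
  [-0.0375,-0.4375,0],
  [-0.0413,-0.4688,0],
  [-0.0413,-0.4888,0],
  [-0.0413,-0.4888,0],
  [-0.0413,-0.4888,0],
  [-0.0413,-0.4888,0],
], gripper=[0,0,0,0,0,0,0,0,0,0,0,0,0,0], spin=[0.0369,0.0369,0.0369,0.0369,0.0369,0.0369,0.0369,0.0369,0.0369,0.0369,0.0369,0.0369,0.0369,0.0369])

```text
t: 19.0
ee_pos: [511.8, -154.2, 223.7]
ee_rot: [0.078, 0.997, 0.0, -0.0]
wrist_force: [0.3, 0.0, -3.0]
grip_width: 6.5
gripper_force: 59.6
```

Run:
```python
from h import *
save('wrist','w11')
go(512.3,-155.3,130,-0.158)
```

```text
shift [-0.06 -0.11  9.4 ] spin 0.002 j [-0.39 -0.04  1.68  0.    1.51 -1.8 ] pos [ 511.9 -154.1  224. ] t 19.05 g 6.9
```

View pics/w11.png

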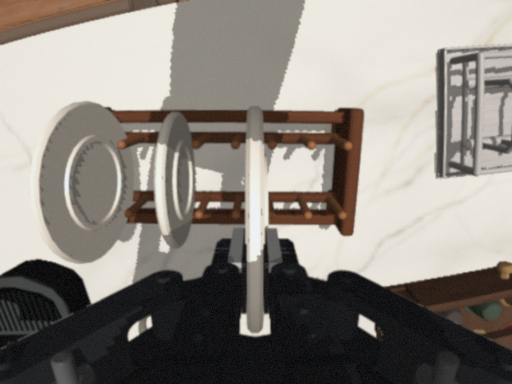

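The 130 plate (column 255) is over the second slot, between the dowels at columns 236 and 273, with the 120 and 140 standing to its side. I lower it.

Scaled: 9.4 cm is 0.1175, 9.3 cm is 0.1163.

Emit:
apply_moves([
  [0,-0.0013,0.0375],
  [0,-0.0013,0.075],
  [0,-0.0013,0.1],
  [0,-0.0013,0.1125],
  [0,-0.0013,0.115],
  [0,-0.0013,0.1163],
  [0,-0.0013,0.1175],
  [0,-0.0013,0.1175],
  [0,-0.0013,0.1175],
], gripper=[0,0,0,0,0,0,0,0,0], spin=[0,0,0,0,0,0,0,0,0])

```text
t: 19.95
ee_pos: [512.8, -156.5, 131.9]
ee_rot: [0.079, 0.997, -0.0, 0.001]
wrist_force: [0.3, 0.5, 6.1]
grip_width: 7.4
gripper_force: 61.0
```

Scaled: -8 cm is -0.1, -5 cm is -0.0625.

Emit:
apply_moves([
  [0,0,0],
  [0,0,0],
  [0,0,0],
  [0,0,0],
  [0,0,-0.025],
  [0,0,-0.0625],
  [0,0,-0.1],
  [0,0,-0.1],
  [0,0,-0.1],
], gripper=[1.5,3,3,3,3,3,3,3,3], spin=[0,0,0,0,0,0,0,0,0])

```text
t: 20.85
ee_pos: [512.3, -156.7, 211.0]
ee_rot: [0.079, 0.997, -0.0, 0.001]
wrist_force: [0.2, -0.2, -1.3]
grip_width: 30.1
gripper_force: 0.0
```

Run:
```python
from h import *
seen('w12',512.3,-155.3,-0.158)
go(497.7,300.7,195,-0.042)
```

```text
n 2088 top 153.8 mid x 508.8
 z 100 offset along rack y [-5.9  0.6  4.1]
 z 115 offset along rack y [-5.7  2.1  3.8]
 z 130 offset along rack y [-6.1 -2.2  1.7]
 z 145 offset along rack y [-6.1 -2.1  1.3]
shift [ 8.55 44.92  1.48] spin -0.116 j [-0.39 -0.03  1.7  -0.    1.48 -1.81] pos [ 511.5 -156.4  209.7] t 20.9 g 30.2
```

The 130 is seated. The last one is the 110.

Scaled: 44.9 cm is 0.5613, 8.5 cm is 0.1063, -0.116 rad is -0.0369.

Emit:
apply_moves([
  [0.1063,0.5613,0.0188],
  [0.1063,0.5613,0.0188],
  [0.1063,0.5613,0.0188],
  [0.1063,0.5613,0.0188],
  [0.1063,0.5613,0.0188],
  [0.1063,0.5613,0.0188],
  [0.1063,0.5613,0.0188],
  [0.1063,0.5613,0.0188],
  [0.1063,0.5613,0.0188],
  [0.1063,0.5613,0.0188],
  [0.1063,0.5613,0.0188],
  [0.1063,0.5613,0.0188],
  [0.1063,0.5613,0.0188],
], gripper=[4,4,4,4,4,4,4,4,4,4,4,4,4], spin=[-0.0369,-0.0369,-0.0369,-0.0369,-0.0369,-0.0369,-0.0369,-0.0369,-0.0369,-0.0369,-0.0369,-0.0369,-0.0369])

```text
t: 22.2
ee_pos: [498.5, 298.7, 194.8]
ee_rot: [0.022, 1.0, -0.0, -0.0]
wrist_force: [0.6, 0.2, 0.6]
grip_width: 40.2
gripper_force: 0.0
```

Run:
```python
from h import *
seen('w13',497.7,300.7,-0.042)
go(497.7,300.7,109,-0.042)
```

```text
n 1589 top 134.2 mid x 498.8
 z 100 offset along rack y [-2.9  3.2  6.7]
 z 115 offset along rack y [-3.   0.5  4.4]
 z 130 offset along rack y [-3.   0.4  4.4]
shift [0.1  0.19 8.61] spin -0.002 j [ 0.45  0.1   1.59 -0.    1.45 -1.08] pos [498.7 298.8 195.1] t 22.25 g 40.2
```

Scaled: 8.6 cm is 0.1075, 7.6 cm is 0.095.

Emit:
apply_moves([
  [0,0.0025,0.05],
  [0,0.0025,0.0875],
  [0,0.0025,0.1075],
  [0,0.0025,0.1075],
  [0,0.0025,0.1075],
  [0,0.0025,0.1075],
  [0,0.0025,0.1075],
  [0,0.0025,0.1075],
  [0,0.0025,0.1075],
  [0,0.0025,0.1075],
  [0,0.0025,0.095],
  [0,0.0025,0.0625],
  [0,0.0025,0.025],
  [0,0.0025,-0.0125],
  [0,0.0025,-0.0125],
  [0,0.0025,-0.0125],
], gripper=[4,4,4,4,4,0,0,0,0,0,0,0,0,0,0,0], spin=[0,0,0,0,0,0,0,0,0,0,0,0,0,0,0,0])

```text
t: 23.85
ee_pos: [498.9, 302.7, 206.5]
ee_rot: [0.021, 1.0, 0.001, 0.001]
wrist_force: [-0.5, -0.1, -2.4]
grip_width: 6.6
gripper_force: 60.3
```

Run:
```python
from h import *
go(522.7,-90.1,205,-0.158)
```

```text
shift [ -4.01 -39.15   0.12] spin 0.116 j [ 0.46  0.1   1.57  0.    1.47 -1.07] pos [498.9 302.7 206.5] t 23.85 g 6.6
```

Scaled: -39.1 cm is -0.4888, -37.5 cm is -0.4688, 0.116 rad is 0.0369.

Emit:
apply_moves([
  [-0.0025,-0.0375,0],
  [-0.0063,-0.0875,0],
  [-0.0113,-0.1375,0],
  [-0.0175,-0.1875,0],
  [-0.0225,-0.2375,0],
  [-0.0275,-0.2875,0],
  [-0.0338,-0.3375,0],
  [-0.04,-0.3875,0],
  [-0.045,-0.4375,0],
  [-0.05,-0.4688,0],
  [-0.05,-0.4888,0],
  [-0.05,-0.4888,0],
  [-0.05,-0.4888,0],
  [-0.05,-0.4888,0],
], gripper=[0,0,0,0,0,0,0,0,0,0,0,0,0,0], spin=[0.0369,0.0369,0.0369,0.0369,0.0369,0.0369,0.0369,0.0369,0.0369,0.0369,0.0369,0.0369,0.0369,0.0369])

```text
t: 25.25
ee_pos: [521.8, -88.7, 204.9]
ee_rot: [0.078, 0.997, 0.0, -0.0]
wrist_force: [0.4, 0.2, -1.4]
grip_width: 7.0
gripper_force: 60.2
```

Run:
```python
from h import *
save('wrist','w14')
go(522.7,-90.1,109,-0.158)
```

```text
shift [-0.1  -0.13  9.61] spin 0.002 j [-0.27 -0.05  1.72  0.    1.47 -1.68] pos [522.  -88.7 205.1] t 25.3 g 6.6
```

View pics/w14.png

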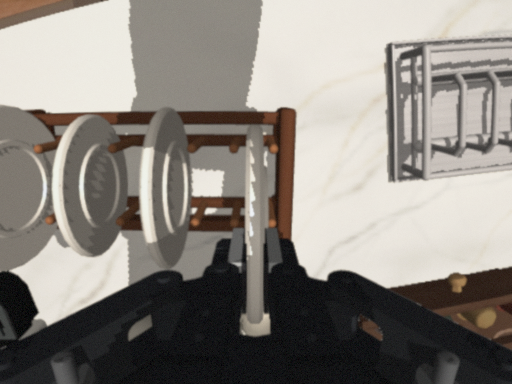

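The 110 plate (column 255) is over the leftmost slot, between the dowel at 236 and the end at 275. The other three stand in order to its side.

Scaled: 9.6 cm is 0.12, 9.5 cm is 0.1188.

Emit:
apply_moves([
  [-0.0013,-0.0013,0.0375],
  [-0.0013,-0.0013,0.075],
  [-0.0013,-0.0013,0.1],
  [-0.0013,-0.0013,0.1138],
  [-0.0013,-0.0013,0.1163],
  [-0.0013,-0.0013,0.1188],
  [-0.0013,-0.0013,0.12],
  [-0.0013,-0.0013,0.12],
  [-0.0013,-0.0013,0.12],
], gripper=[0,0,0,0,0,0,0,0,0], spin=[0,0,0,0,0,0,0,0,0])

```text
t: 26.2
ee_pos: [524.1, -91.0, 111.1]
ee_rot: [0.079, 0.997, -0.0, 0.001]
wrist_force: [-0.2, 1.1, 5.3]
grip_width: 6.9
gripper_force: 61.3
```

Scaled: -22 cm is -0.275, -19 cm is -0.2375.

Emit:
apply_moves([
  [0,0,0],
  [0,0,0],
  [0,0,0],
  [0,0,0],
  [0,0,-0.025],
  [0,0,-0.0625],
  [0,0,-0.1125],
  [0,0,-0.175],
  [0,0,-0.2375],
  [0,0,-0.275],
  [0,0,-0.275],
  [0,0,-0.275],
  [0,0,-0.275],
], gripper=[1.5,3,3,3,3,3,3,3,3,3,3,3,3], spin=[0,0,0,0,0,0,0,0,0,0,0,0,0])

```text
t: 27.5
ee_pos: [522.3, -91.0, 327.4]
ee_rot: [0.079, 0.997, 0.0, -0.001]
wrist_force: [-0.6, 0.7, -0.7]
grip_width: 29.8
gripper_force: 0.0
```

Run:
```python
from h import *
seen('w15',522.7,-90.1,-0.158)
seen('w16',512.3,-155.3,-0.158)
seen('w17',501.8,-220.4,-0.158)
save('scene','s1')
```

```text
n 742 top 133.4 mid x 522.3
 z 100 offset along rack y [-5.4  1.8  4.8]
 z 115 offset along rack y [-5.3 -1.   2.3]
 z 130 offset along rack y [-5.3 -1.   2.2]
n 1639 top 155.1 mid x 512.1
 z 100 offset along rack y [-3.6  1.4  3.8]
 z 115 offset along rack y [-4.8  1.4  3.8]
 z 130 offset along rack y [-5.9  1.   2.1]
 z 145 offset along rack y [-6.6 -1.7  1.3]
n 1774 top 144.7 mid x 502.2
 z 100 offset along rack y [-2.9  1.8  4.9]
 z 115 offset along rack y [-3.6  1.9  4.8]
 z 130 offset along rack y [-6.1 -0.   2.3]
 z 145 offset along rack y [-3.6 -1.3  0.5]
```

View pics/w15.png

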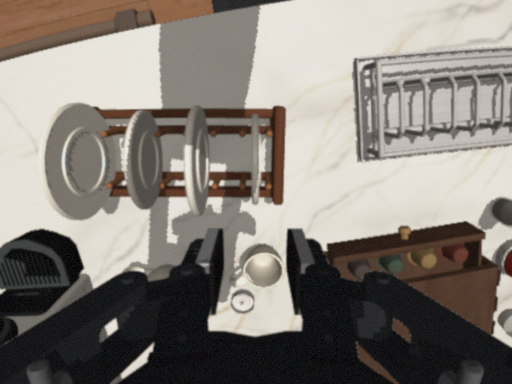

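View pics/s1.png

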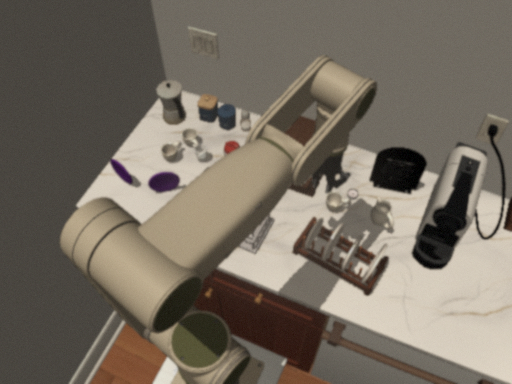

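All four plates stand in order in the wooden rack (columns 75, 142, 197 and 255 in the wrist view). The jug and cup are undisturbed, and the tops match the seated heights. I hand it in.

```bash
python3 -c "
from workcell import r
print(r.hand_in())"
```

```text
the job is handed in; nothing more can be done
None
```

I moved all four plates into the wooden rack in the same left-to-right order (110, 130, 120, 140), each down in its slot and released, and handed the job in at about 28 s; the 140 leans slightly towards the end board.

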